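# Mount the bench vise on its ball, latch it and pin it

## Task

Put the small bench vise back on its ball mount: lower its socket gently over the ball, with the ear on its side over the post of the mount, until it sits fully down and level on the collar, then press the latch lever all the way down. Finally take the knob-headed index pin out of the wooden punch block and feel it down through the hole in the ear into the post's hole hidden underneath, right home until its knob rests on the ear. Leave the other tools and materials where they are.

Things in the scene. Friction and masses are not known exactly. Their poses are not given: they have to be found in the camera images.
- vise: Small aluminium bench vise, 106 mm tall, 0.7 to 1 kg, standing on its socket rim. Origin: centre of the rim; z up, +x towards the latch lever, -y towards the ear. Round socket z 0 to 58 mm, rim 66 mm wide; slideway z 58 to 72 (y -24 to 42); two closed jaws on top z 72 to 106. Yoke of the lever 40 mm wide, x 24 to 77. Tommy bar on +y (to 65, z to 75).
- jaw_center (a point): Point amid the closed jaws, 97 mm above the vise's rim, 9 mm below the jaw tops. The jaws are rigid, together 30 mm thick (along the vise's y) and 52 mm wide (along x), 34 mm high above the slideway: grip across the 30 mm, fingers closing along the vise's y.
- socket_center (a point): Point in the vise's socket (open below, 43 mm bore, 48.5 mm deep), 27 mm above its rim, where the ball's centre lies when seated. On the collar the vise stands upright by its weight; over about 4 N on the lever's end it may tip slightly until the latch shoe catches the ball, and settles again when released.
- ball_mount: Fixed ball mount bolted to the bench: grey round flange 104 mm wide, 10 mm thick, column, collar 72 mm wide with flat top at z 45 mm, thin neck and a bright 40 mm ball on top (92 mm tall in all); beside it, 64 mm off in its -y direction, a square index post, 30 mm wide, 76 mm tall. Origin: under the ball on the bench. The vise sits right when its axes point the same way as the mount's.
- ball_center (a point): Centre of the 40 mm ball, 72 mm above the bench. The seated vise's rim rests flat on the collar, 27 mm below this point; the bore is 3 mm wider than the ball.
- latch_lever (a joint): Angle of the latch lever, rad: 0 = pressed fully down (level, its shoe under the ball), 0.72 = fully raised; starts at 0.6 or more. It stays where it is left (stiff hinge, 0.1 N m, about 2 N at its end). Hinge along the vise's y at x 33, z 46 mm in the vise's frame. With the lever down on an empty socket the shoe would keep the ball out.
- lever_end (a point): Point to press on the dark steel lever: upper face near its rolled end, 63 mm from the hinge. The lever is a strip 24 mm wide, 6 mm thick, reaching 79 mm from the hinge. Pressed down, its upper face is 49 mm above the vise's rim (94 mm above the bench when seated; the rolled end is 2 mm higher) and this point is at x 96 in the vise's frame.
- ear_hole (a point): Centre, on the upper face, of the 12 mm hole through the flat ear on the vise's -y side; 64 mm from the socket's axis, 41 mm above its rim (86 mm above the bench when seated). The ear is 28 mm wide, 8 mm thick and hides the post's hole, 10 mm below this face. Slideway and jaws are 40 mm or more from the hole's axis: fingers closing along the vise's x have most room.
- post_hole (a point): Mouth of the 14 mm hole, 40 mm deep, in the top of the mount's index post, 76 mm above the bench. The pin passes when ear_hole and post_hole are within about 4 mm of each other; if a little off, moving the pin sideways in the ear turns the seated vise (about 3 N).
- pin_home (a point): Point on the axis of the post's hole, 44 mm above the bench, where the index pin's tip ends when the pin is home through ear and post, its knob resting on the ear.
- index_pin: Steel index pin, 72 mm long, 50 g: shank 9 mm thick, 42 mm long with chamfered tip, below a plain round knob 18 mm wide and 30 mm tall. Origin: centre of the tip; z up the pin. It stands upright in one of the three holes of the punch block, knob resting on the block's top, so the knob spans 50 to 80 mm above the bench.
- pin_block: Fixed light wooden punch block, 60 (x) by 160 (y) by 50 mm tall, with three 11.5 mm holes 50 mm apart along its y, each 46 mm deep. Origin: centre of its underside. Grip what stands in it across the block's x.
- centre_punch: Slim dark steel centre punch, 112 mm long, 11 mm thick above its shoulder, in another hole of the punch block; leave it. Origin at its tip.
- awl: Awl with a bulbous wooden handle 32 mm wide, 102 mm long, in another hole of the punch block; leave it. Origin at its tip.
- glue_bottle: White glue bottle, 60 mm wide, 170 mm tall, on the left side; leave it. Origin under its centre.
- jar: Amber glass jar, 76 mm wide, 85 mm tall, on the left side; leave it. Origin under its centre.
- veneer_pack: Pack of veneer sheets, 90 by 150 mm, 27 mm high, beyond the work; leave it. Origin under its centre.
- mallet: Wooden mallet lying on the right, 230 mm long, 45 mm high; leave it. Origin on the bench under the middle of its handle.
- try_square: Try square lying flat beyond the work: dark wooden stock 110 mm, steel blade 150 mm, 18 mm high; leave it. Origin under the stock's centre.
- chisel: Wood-handled hand tool lying on the right, 200 mm long; leave it.

How it is judged:
By the outcome, as a careful person would: the job done as asked, in the order asked, and still so for the second after the job is handed in, with the robot touching nothing.
It also fails if it takes over 72 s, if anything falls off the work surface, if the arm or the gripper's body presses on something with over 40 N, if the wrist force passes 120 N, or if a joint passes its speed limit or range.

## Robot

A 6-joint arm with a two-finger parallel gripper is mounted at the origin on the work surface. World frame = base frame: x ahead of the robot, y to its left, z up, the work surface at z = 0. Lengths are in mm, angles in degrees, forces in N, time in s.
With the tool pointing down it reaches from about 300 to 750 mm from the base axis. Payload 8.5 kg.
Tool frame: the origin (TCP) lies at the very end of the fingers, on their centre line; the grasp point (between the pads) lies 19 mm behind it; z points along the fingers, y is the line along which they close (so a half turn about z gives the same grasp; the last joint's range is limited). The gripper opens to 88 mm and grips with 3 to 60 N. Pads are 18 mm wide; open, the fingers measure 123 mm over their backs; the gripper's body (75 mm by 187 mm) begins 45 mm behind the grasp point.
Start: joints at [58.94, 21.807, 74.336, -0, 83.858, -12.336], TCP at [176.549, 520.875, 238.748] pointing down, gripper open.
Joint ranges: [-178.18, 178.18], [-50.72, 133.34], [12.68, 142.11], [-81.47, 261.47], [9.98, 163.14], [-165.26, 165.26]. Speed limits (degrees/s): [136.94, 136.94, 180, 180, 180, 180].

## Interface

Orientations are given as a 3x3 rotation matrix whose columns are the frame's x, y, z axes.
In Python, from rig import manip, eyes, ticket gives the robot as it stands (manip), with the cameras (eyes) and the job (ticket).
- The arm moves only by the shell command python3 shift.py 'ROWS' [FORCE]. ROWS is a JSON object whose key "deltas" holds a list of rows, 1 to 8 of them, each of 5 numbers: dx, dy, dz in shares of the most that a row can go, 1 being 50 mm, then a turn about the tool's z in parts of the range, where 1.0 means 2 pi rad, then the finger opening in mm; each row shifts and turns the commanded pose from where the row before left it, along the tool's axes as they then stand; what a row does not reach is not made up. A row lasts 1/10 s, in which the tool goes at most 50 mm and 8.59 degrees, less where a joint would pass 70% of its speed; a pose out of reach is approached as far as the arm can. The fingers move at their own pace and stop on an object; FORCE is the grip in N (left out, the last holds). Time passes only in rows, so rows that do not move let the fingers close. It prints the time, the measured TCP pose, the force, the opening and the grip force at its end. Input that does not fit is refused with a message, and nothing moves.
- manip.read_state(): the state, without advancing time (a new reading comes with each control period).
- eyes.read_camera(name): name is "scene" or "top" or "wrist"; returns the picture (384x512x3 uint8, red, green, blue); there is no depth.
- eyes.get_calibration(name): a dict with "camera_matrix" (3x3 intrinsics, pixels), "R" (3x3) and "t" (3): a world point X has camera coordinates R X + t. Camera axes: x right, y down, z forward; pixel columns grow to the right and rows downward; lengths in mm; the calibration is good to about 2 mm. The wrist camera is an equidistant fisheye: a pixel r from the principal point sees the ray r / f radians off the axis. A picture is of the moment at which its call begins: read the wrist's pose just before it. get_calibration takes no time and is no camera call; for the wrist camera it gives the pose at the moment of the call.
- ticket.finish_job(): hands the job in; it is judged then, once.
The state is a dict: "clock": time; "joint_pos": joint angles; "dq": joint speeds; "joint_torque": joint torques, N m; "ee_pos": TCP position; "eef_rot": TCP orientation; "wrist_force": force on the tool from outside, world axes, zero at the start; "ft_torque": the same for the moment, N m; "grip_width": finger opening in mm; "gripper_force": force on a finger pad.
Only numpy, scipy, OpenCV 4.12 (cv2) and the standard library are available. Lean on these libraries where they do the work, as an engineer would, in place of code of your own. Each camera call takes 0.05 s, during which the arm holds its last target. There are 200 camera calls.

## Working session

There is one attempt and no reset: what is moved stays moved. The work goes in short steps, Python scripts to look and compute and a shell command to move; the robot and the scene stay as the last step left them, time stands still between calls to the robot, and variables do not carry over. Pictures are saved under pics/ and viewed, at most 10 in all, crops included, and the job is handed in when it is done.

```bash
ls; mkdir -p pics; python3 - <<'E'
from rig import manip, eyes, ticket
import cv2,numpy as np
s=manip.read_state();print(s['clock'],s['ee_pos'],np.round(s['eef_rot'],3).tolist(),s['grip_width'])
for n in("scene","top"):
    im=eyes.read_camera(n);cv2.imwrite(f"pics/{n}0.png",im[:,:,::-1])
    c=eyes.get_calibration(n);print(n,np.round(c['camera_matrix'],1).tolist(),np.round(c['R'],4).tolist(),np.round(c['t'],1))
c=eyes.get_calibration("wrist");print(np.round(c['camera_matrix'],1).tolist(),np.round(c['R'],4).tolist(),np.round(c['t'],1))
E
```

```text
pics
rig.py
shift.py
0.0 [176.40718084 520.64667387 238.16846585] [[-0.947, 0.321, -0.001], [0.321, 0.947, -0.001], [0.0, -0.001, -1.0]] 88.11067087011159
scene [[397.1, 0.0, 253.2], [0.0, 397.1, 188.0], [0.0, 0.0, 1.0]] [[-0.8726, 0.4885, 0.0025], [0.3466, 0.6227, -0.7015], [-0.3442, -0.6112, -0.7127]] [ 531.5 -155.  1575.9]
top [[384.4, 0.0, 258.3], [0.0, 384.4, 188.7], [0.0, 0.0, 1.0]] [[0.0227, -0.9997, 0.0044], [-0.9928, -0.0231, -0.1179], [0.1179, -0.0017, -0.993]] [  14.9  619.6 1218.4]
[[297.3, 0.0, 254.5], [0.0, 297.3, 190.5], [0.0, 0.0, 1.0]] [[0.3196, 0.9475, -0.0019], [0.9116, -0.3069, 0.2735], [0.2586, -0.0891, -0.9619]] [-548.4  -39.2  389.6]
```

View pics/scene0.png

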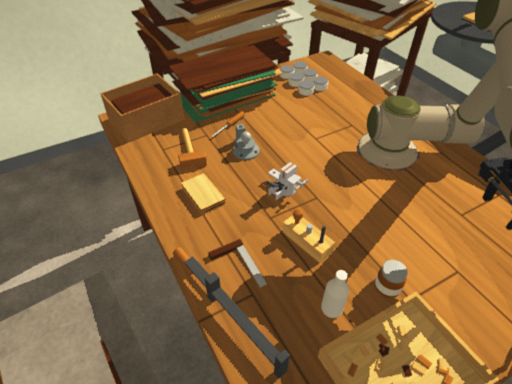

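View pics/top0.png

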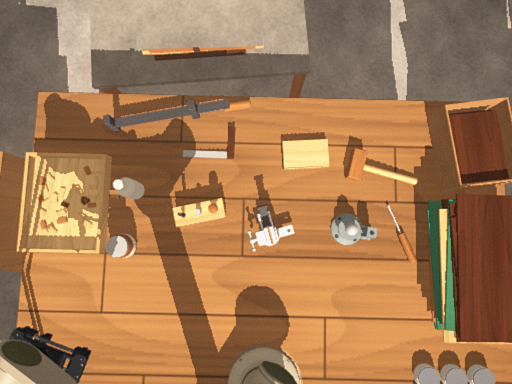

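Scene: vise at about (285,183), mount (245,148), block (308,237). Top: vise about (268,230), mount ball (345,228) with its post at (370,233) to the right, and block (200,212) holding a pin, punch and awl.

```bash
cat > h.py <<'E'
from rig import manip, eyes, ticket
import cv2,numpy as np
def ray(c,u,v,wrist=False):
    K=c['camera_matrix'];x=(u-K[0,2])/K[0,0];y=(v-K[1,2])/K[1,1]
    if wrist:
        r=np.hypot(x,y);d=np.array([x/r*np.sin(r),y/r*np.sin(r),np.cos(r)]) if r>0 else np.array([0,0,1.])
    else: d=np.array([x,y,1.])
    R=np.array(c['R']);d=R.T@d;return -R.T@np.array(c['t']),d/np.linalg.norm(d)
def plane(c,u,v,z,wrist=False):
    o,d=ray(c,u,v,wrist);return o+d*(z-o[2])/d[2]
def tri(rs):
    A=sum(np.eye(3)-np.outer(d,d) for o,d in rs);b=sum((np.eye(3)-np.outer(d,d))@o for o,d in rs)
    p=np.linalg.solve(A,b);return p,[np.linalg.norm((np.eye(3)-np.outer(d,d))@(p-o)) for o,d in rs]
def tool(s,v): return np.array(s['eef_rot']).T@np.asarray(v,float)
def snap(n):
    s=manip.read_state();c=eyes.get_calibration("wrist");im=eyes.read_camera("wrist")
    cv2.imwrite(f"pics/{n}.png",im[:,:,::-1]);np.savez(f"pics/{n}.npz",im=im,camera_matrix=c['camera_matrix'],R=c['R'],t=c['t'],ee=s['ee_pos'],rot=s['eef_rot'])
    return im,c,s
E
python3 - <<'E'
from h import *
c=eyes.get_calibration("top");sc=eyes.get_calibration("scene")
for n,u,v,z in[("vise",268,230,80),("ball",345,228,85),("post",370,233,76),("blk",200,212,50),("jar",121,245,85),("bottle",127,187,170)]:
    print(n,np.round(plane(c,u,v,z)))
s=manip.read_state();w=eyes.get_calibration("wrist")
o=-np.array(w['R']).T@np.array(w['t']);print(o,tool(s,o-s['ee_pos']),tool(s,np.array(w['R'])[2]))
a=cv2.imread('pics/top0.png')[180:270,160:400];b=cv2.imread('pics/scene0.png')[105:275,210:350]
a=cv2.resize(a,None,fx=3.3,fy=3.3,interpolation=2);cv2.imwrite('pics/c0.png',a)
E
```

```text
vise [485.  -4.  80.]
ball [ 497. -243.   85.]
post [ 483. -323.   76.]
blk [538. 214.  50.]
jar [429. 448.  85.]
bottle [599. 412. 170.]
[110.28524416 542.35582409 384.48967342] [  69.63900762   -0.88953512 -146.26635892] [-2.73748293e-01 -1.78464835e-04  9.61801352e-01]
```

View pics/c0.png

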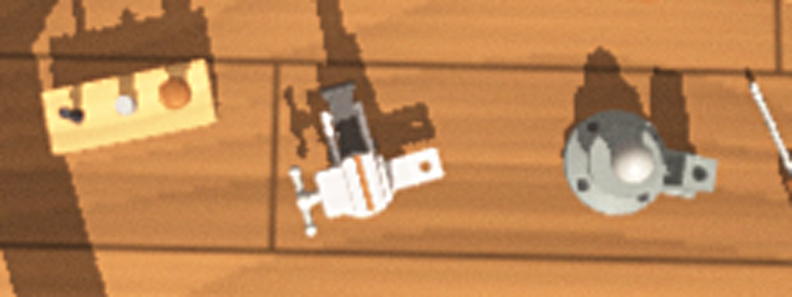

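Zoom: the vise's lever points up (+x) and its ear right (-y, yaw about +17°). The mount's post is to the right (yaw about -5°). In the block, the pin's light knob is in the middle hole (124,104), the punch is on the left and the awl on the right.

The manual's scale: shifts go in shares of 50 mm and turns go in shares of 2 pi rad. Converting my numbers, -35.3 mm is -0.706, -30 mm is -0.6.

```bash
python3 shift.py '{"deltas": [[-0.706,-0.6,0,0,88],[-0.706,-0.6,0,0,88],[-0.706,-0.6,0,0,88],[-0.706,-0.6,0,0,88],[-0.706,-0.6,0,0,88],[-0.706,-0.6,0,0,88],[-0.706,-0.6,0,0,88],[-0.706,-0.6,0,0,88]]}'; python3 shift.py '{"deltas": [[-0.706,-0.6,0,0,88],[-0.706,-0.6,0,0,88],[-0.706,-0.6,0,0,88],[-0.706,-0.6,0,0,88],[-0.706,-0.6,0,0,88],[0,0,0,-0.0236,88],[0,0,0,-0.0236,88],[0,0,0,-0.0236,88]]}';python3 shift.py '{"deltas": [[0,0,0,-0.0236,88],[0,0,0,0,88],[0,0,0,0,88]]}'
python3 - <<'E'
from h import *
im,c,s=snap("w1");print(s['clock'],s['ee_pos'])
cv2.imwrite("pics/w1b.png",cv2.resize(im[:,:,::-1],(800,600),interpolation=2))
E
```

```text
clock: 0.9
ee_pos: [367.4, 201.2, 238.7]
eef_rot: [[-0.947, 0.321, -0.0], [0.321, 0.947, 0.0], [0.0, -0.0, -1.0]]
wrist_force: [0.4, 0.2, -1.3]
grip_width: 88.3
gripper_force: 0.0
clock: 1.7
ee_pos: [485.9, 3.8, 238.3]
eef_rot: [[-0.992, -0.123, -0.001], [-0.123, 0.992, 0.0], [0.001, 0.0, -1.0]]
wrist_force: [-0.1, 0.5, 0.5]
grip_width: 88.1
gripper_force: 0.0
clock: 2.0
ee_pos: [485.8, 4.3, 238.6]
eef_rot: [[-0.966, -0.26, -0.0], [-0.26, 0.966, 0.0], [0.0, 0.0, -1.0]]
wrist_force: [-1.2, 0.2, 0.5]
grip_width: 88.4
gripper_force: 0.0
2.0 [485.84962665   4.26165893 238.58253075]
```

View pics/w1b.png

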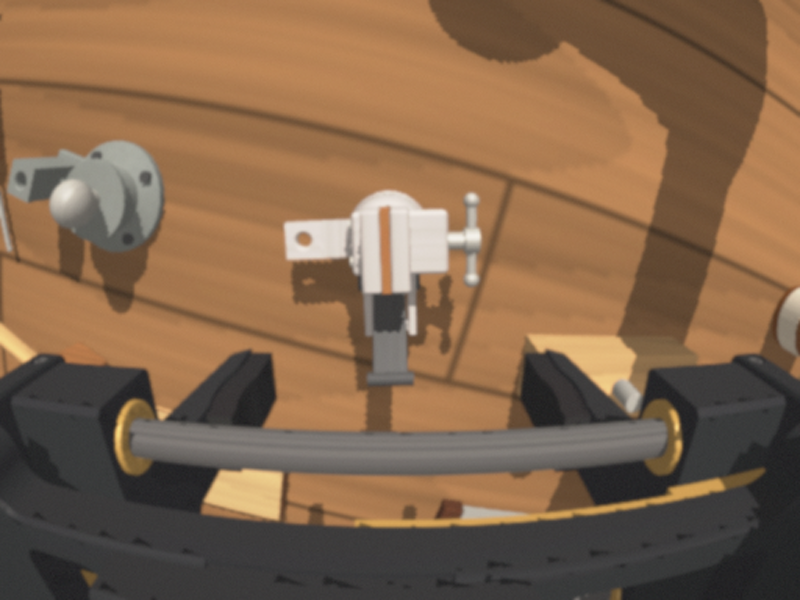

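The wrist view (800x600) shows the vise with its jaw stripe from (387,207) to (387,292), ear hole at (303,239), lever end at (390,378), ball at (73,203) and post hole at (20,178). I need more views for triangulation.

In the tool's units: -40 mm is -0.8, 20 mm is 0.4.

```bash
python3 shift.py '{"deltas": [[0.4,-0.8,0,0,88],[0.4,-0.8,0,0,88],[0,0,0,0,88],[0,0,0,0,88]]}' | head -2; python3 -c "
from h import *
snap('w2')"
python3 shift.py '{"deltas": [[0,-0.9,0,0,88],[0,-0.9,0,0,88],[0,0,0,0,88],[0,0,0,0,88]]}'| head -2; python3 -c "
from h import *
snap('w3')"
python3 shift.py '{"deltas": [[0,-0.96,0,0,88],[0,-0.96,0,0,88],[-0.6,0,0,0,88],[0,0,0,0,88],[0,0,0,0,88]]}'| head -2; python3 -c "
from h import *
snap('w4')
I=[cv2.imread(f'pics/w{i}.png')[60:300] for i in (2,3,4)]
I[0]=I[0][:,110:430];I[1]=I[1][:,60:400];I[2]=I[2][:,60:460]
cv2.imwrite('pics/m.png',np.vstack([np.hstack([cv2.resize(I[0],(400,300)),cv2.resize(I[1],(400,300))]),np.hstack([cv2.resize(I[2],(400,300)),np.zeros((300,400,3),np.uint8)])]))"
```

```text
clock: 2.45
ee_pos: [468.4, -84.0, 238.7]
clock: 2.9
ee_pos: [492.4, -169.6, 238.4]
clock: 3.45
ee_pos: [546.5, -253.2, 238.7]
```

View pics/m.png

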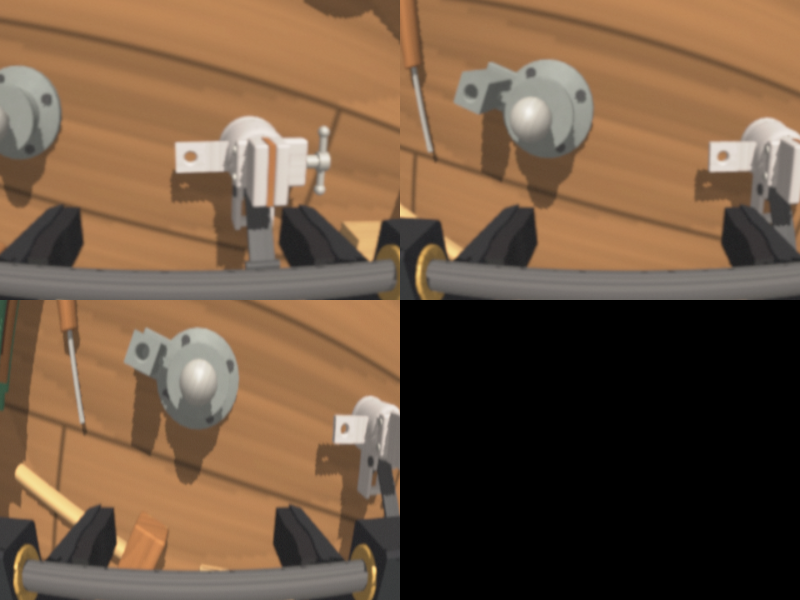

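These show the ear hole in w2, w3 and w4, and the mount's ball and post hole in w3 and w4 (w4 ball about (258,123), post hole (202,101)). Next I refine those picks and triangulate.

```bash
cat > meas.py <<'E'
from h import *
def load(n):
    d=np.load(f'pics/{n}.npz');return d['im'],{k:d[k] for k in('camera_matrix','R','t')}
def hole(im,u,v,r=7):
    g=cv2.cvtColor(im,cv2.COLOR_RGB2GRAY).astype(float);ui,vi=int(round(u)),int(round(v))
    for _ in range(3):
        w=g[vi-r:vi+r+1,ui-r:ui+r+1];t=(w.min()+np.percentile(w,80))/2
        n,l,st,ce=cv2.connectedComponentsWithStats((w<t).astype(np.uint8))
        k=min(range(1,n),key=lambda i:np.hypot(*(ce[i]-r))-(0.1*min(st[i,4],30)))
        p=ce[k]+[ui-r,vi-r];ui,vi=np.round(p).astype(int)
    return p,st[k,4]
def circ(im,u,v,r0,r1):
    h=40;ui,vi=int(u),int(v);y0,x0=max(vi-h,0),max(ui-h,0)
    g=cv2.cvtColor(im,cv2.COLOR_RGB2GRAY)[y0:vi+h,x0:ui+h];g=cv2.resize(g,None,fx=4,fy=4,interpolation=2)
    c=cv2.HoughCircles(g,cv2.HOUGH_GRADIENT,1,8,param1=60,param2=12,minRadius=4*r0,maxRadius=4*r1)[0]
    p=[((a+.5)/4-.5+x0,(b+.5)/4-.5+y0,r/4) for a,b,r in c if np.hypot(a/4+x0-u,b/4+y0-v)<6]
    return p[0]
E
python3 - <<'E'
from meas import *
I={i:load(f'w{i}') for i in(1,2,3,4)}
def run(nm,picks,f):
    rs=[]
    for i,(u,v) in picks.items():
        p=f(I[i][0],u,v);q=p[0] if nm!='ball' else p;print(nm,i,np.round(p[0],1) if nm!='ball' else np.round(p,1),p[1] if nm!='ball' else'');rs.append(ray(I[i][1],q[0],q[1],True))
    P,e=tri(rs);print(nm,np.round(P,1),np.round(e,1));return P
E_=run('ear',{1:(194,153),2:(262,184.8),3:(334.6,184.8),4:(405,163)},hole)
P=run('post',{1:(12.8,114),3:(119.5,132.8),4:(202,100.8)},hole)
B=run('ball',{1:(46.7,130),3:(170.5,154.4),4:(258,123)},lambda a,b,c:circ(a,b,c,9,17))
d=P-B;print('mount yaw',np.degrees(np.arctan2(d[0],-d[1])),np.hypot(*d[:2]))
for a in((247.5,132.5),(247.5,187)):
    print('stripe z106',plane(I[1][1],*a,106,True))
for a in((327.6,172),(326,221.6)):
    print('stripe w2',plane(I[2][1],*a,106,True))
# stripe by colour
for i,(u,v) in {1:(247,160),2:(327,197)}.items():
    w=I[i][0][v-45:v+45,u-25:u+25];hsv=cv2.cvtColor(w,cv2.COLOR_RGB2HSV)
    m=((hsv[...,1]>90)).astype(np.uint8);n,l,st,ce=cv2.connectedComponentsWithStats(m)
    for k in range(1,n):
        if st[k,4]>40:
            ys,xs=np.where(l==k);(cx,cy),wh,an=cv2.minAreaRect(np.c_[xs,ys].astype(np.float32));bx=cv2.boxPoints(((cx,cy),wh,an))+[u-25,v-45]
            print('comp',i,st[k],np.round(ce[k]+[u-25,v-45],1),np.round(bx,1).tolist())
E
```

```text
ear 1 [193.9 152.1] 72
ear 2 [262.1 184.6] 70
ear 3 [334.3 184.1] 61
ear 4 [404.4 162.2] 51
ear [485.7 -71.1  40.4] [0.2 0.3 0.2 0.3]
post 1 [ 13.1 113.7] 46
post 3 [120.1 132.5] 94
post 4 [201.9 100.4] 127
post [ 484.7 -327.9   75.1] [0.1 0.2 0.2]
ball 1 [ 46.  129.2  14.5] 
ball 3 [170.2 153.2  16. ] Traceback (most recent call last):
  File "<stdin>", line 10, in <module>
  File "<stdin>", line 6, in run
  File "<stdin>", line 10, in <lambda>
  File "meas.py", line 15, in circ
    c=cv2.HoughCircles(g,cv2.HOUGH_GRADIENT,1,8,param1=60,param2=12,minRadius=4*r0,maxRadius=4*r1)[0]
      ~~~~~~~~~~~~~~~~~~~~~~~~~~~~~~~~~~~~~~~~~~~~~~~~~~~~~~~~~~~~~~~~~~~~~~~~~~~~~~~~~~~~~~~~~~~~^^^
TypeError: 'NoneType' object is not subscriptable
```

```bash
sed -i 's/param1=60,param2=12/param1=30,param2=8/' meas.py; python3 - <<'E'
from meas import *
I={i:load(f'w{i}') for i in(1,2,3,4)}
P=np.array([484.7,-327.9,75.1]);E_=np.array([485.7,-71.1,40.4])
rs=[]
for i,(u,v) in {1:(46.7,130),3:(170.5,154.4),4:(258,123)}.items():
    q=circ(I[i][0],u,v,10,20);print(i,np.round(q,1));rs.append(ray(I[i][1],q[0],q[1],True))
for k in([0,1,2],[0,1],[1,2],[0,2]):
    B,e=tri([rs[j] for j in k]);d=P-B;print(np.round(B,1),np.round(e,1),'mount yaw',np.degrees(np.arctan2(d[0],-d[1])),np.hypot(*d[:2]))
L={}
for i,(u,v) in {1:(247,160),2:(327,197)}.items():
    w=I[i][0][v-45:v+45,u-25:u+25];hsv=cv2.cvtColor(w,cv2.COLOR_RGB2HSV)
    n,l,st,ce=cv2.connectedComponentsWithStats((hsv[...,1]>90).astype(np.uint8))
    for k in range(1,n):
        if 40<st[k,4]<800:
            ys,xs=np.where(l==k);(cx,cy),wh,an=cv2.minAreaRect(np.c_[xs,ys].astype(np.float32));bx=cv2.boxPoints(((cx,cy),wh,an))+[u-25,v-45]
            print('comp',i,st[k],np.round(ce[k]+[u-25,v-45],1),np.round(bx,1).tolist(), [np.round(plane(I[i][1],*b,106,True)[:2],1).tolist() for b in bx])
            for z in (72,106): print(np.round(plane(I[i][1],*(ce[k]+[u-25,v-45]),z,True)[:2],1))
E
```

```text
1 [ 47.5 131.2  16.4]
3 [170.5 152.8  15.9]
4 [257.8 126.   19. ]
[ 496.4 -265.2   68. ] [2.  2.2 0.6] mount yaw -10.548974579714377 63.77564638503432
[ 496.9 -266.7   65.6] [2. 2.] mount yaw -11.310170301323248 62.40774328774301
[ 495.3 -265.3   68.9] [1.2 1.2] mount yaw -9.6066304232776 63.49366182818086
[ 497.2 -264.4   68.9] [0.9 0.9] mount yaw -11.166723887123894 64.68906406531306
comp 1 [  0   0  50  24 567] [244.6 121.2] [[222.0, 115.0], [271.0, 115.0], [271.0, 138.0], [222.0, 138.0]] [[432.1, -42.8], [420.4, 1.2], [441.3, 7.1], [453.2, -37.5]]
[434.2 -21.6]
[432.5 -20.9]
comp 1 [ 21  18   8  56 318] [246.3 160. ] [[242.4, 133.1], [248.2, 132.8], [250.2, 188.0], [244.5, 188.2]] [[443.8, -20.0], [442.2, -14.9], [493.4, 0.8], [495.1, -4.5]]
[473.8  -9.3]
[467.8  -9.9]
comp 1 [  0  51  11  39 278] [225.9 190. ] [[222.0, 166.0], [232.0, 166.0], [232.0, 204.0], [222.0, 204.0]] [[479.4, -31.0], [476.9, -21.7], [514.0, -12.4], [516.6, -22.0]]
[511.8 -22.5]
[501.6 -21.7]
comp 1 [ 45  60   5  30 126] [269.3 190.3] [[267.0, 175.0], [271.0, 175.0], [271.0, 204.0], [267.0, 204.0]] [[476.7
[... 175 characters left out ...]
312.0, 169.0]] [[425.9, -39.5], [414.8, -1.7], [430.9, 3.9], [441.9, -34.5]]
[428.2  -1. ]
[425.2 -12.1]
comp 2 [ 19  18  10  56 287] [326.5 197.3] [[321.0, 170.0], [329.7, 169.7], [331.8, 224.7], [323.0, 225.1]] [[440.4, -25.6], [437.7, -17.1], [492.0, 4.4], [494.7, -4.7]]
[4.732e+02 1.000e-01]
[465.3 -11.1]
comp 2 [ 38  57  12  17 175] [346.  217.2] [[340.0, 209.0], [351.0, 209.0], [351.0, 225.0], [340.0, 225.0]] [[473.5, 6.9], [470.5, 18.6], [487.2, 25.2], [490.1, 13.2]]
[490.   31.2]
[480.3  16.5]
comp 2 [ 26  74   8  16 103] [332.1 233.7] [[328.0, 226.0], [335.0, 226.0], [335.0, 241.0], [328.0, 241.0]] [[494.4, 0.9], [492.5, 8.3], [508.8, 14.5], [510.6, 6.9]]
[513.9  22. ]
[501.6   8.4]
```

In the tool's units: 35 mm is 0.7, 30 mm is 0.6.

```bash
python3 shift.py '{"deltas": [[0.7,-0.08,0.6,0,88],[0.7,-0.08,0.6,0,88],[0,0,0,0,88],[0,0,0,0,88],[0,0,0,0,88]]}' | head -2; python3 -c "
from meas import *
im,c,s=snap('w5')
I={i:load(f'w{i}') for i in(3,4,5)}
K=c['camera_matrix']
B=np.array([496.4,-265.2,72])
for i in I:
    cc=I[i][1];q=cc['R']@B+cc['t'];th=np.arctan2(np.hypot(*q[:2]),q[2]);p=q[:2]/np.hypot(*q[:2])*th*297.3+[254.5,190.5];print(i,p)
x,y=int(p[0]),int(p[1])
cv2.imwrite('pics/w5c.png',cv2.resize(im[max(y-75,0):y+75,max(x-110,0):x+90,::-1],None,fx=4,fy=4,interpolation=2));print(max(x-110,0),max(y-75,0))
"
```

```text
clock: 4.0
ee_pos: [482.0, -281.0, 180.3]
3 [169.96162559 155.2450057 ]
4 [257.27353074 126.06186215]
5 [268.71644364 207.31226441]
158 132
```

View pics/w5c.png

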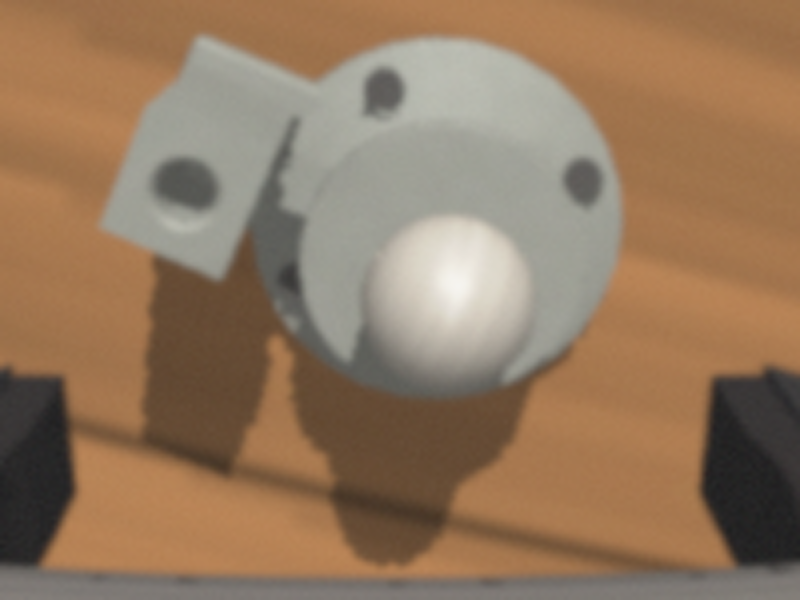

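Wrist crop: the ball outline is centred at (449,298) with r about 85, and the post hole's rim at (185,194), its lower wall sunlit.

```bash
python3 - <<'E'
from meas import *
I={i:load(f'w{i}') for i in(1,3,4,5)}
def edge(i,u,v,r):
    g=cv2.GaussianBlur(cv2.cvtColor(I[i][0],cv2.COLOR_RGB2HSV)[...,1].astype(np.float32),(3,3),0)*0+cv2.cvtColor(I[i][0],cv2.COLOR_RGB2LAB)[...,2].astype(np.float32)
    return g
q5=(158+449/4-.4,132+298/4-.4);h5=(158+185/4-.4,132+194/4-.4)
print(circ(I[5][0],*q5,18,24))
for z in(70,72):print(z,plane(I[5][1],*q5,z,True))
for z in(75,76):print(z,plane(I[5][1],*h5,z,True))
for i,q in {1:(46.5,130.2),3:(170.4,153.5),4:(258,125)}.items(): print(i,plane(I[i][1],*q,72,True))
# post hole incl. lit wall: Hough
rs=[ray(I[5][1],*h5,True)]
for i,q in {3:(120.1,132.5),4:(201.9,100.4)}.items():
    rs.append(ray(I[i][1],q[0],q[1]+.5,True));print(plane(I[i][1],q[0],q[1]+.5,76,True))
print(tri(rs))
# top camera
t=eyes.read_camera("top");c=eyes.get_calibration("top")
print('top cam ball',plane(c,160+632/3.3,180+163/3.3,72),'post',plane(c,160+699/3.3,180+173/3.3,76),'ear',plane(c,160+425/3.3,180+166/3.3,41))
E
```

```text
(np.float32(270.25), np.float32(205.0), np.float32(19.975))
70 [ 495.63027954 -264.24821411   70.        ]
72 [ 494.99476892 -264.53076441   72.        ]
75 [ 486.4072596  -327.54105775   75.        ]
76 [ 486.11986813 -327.43340644   76.        ]
1 [ 496.3255891  -263.75641267   72.        ]
3 [ 494.37080322 -265.10252443   72.        ]
4 [ 495.10163876 -264.76214543   72.        ]
[ 484.94479307 -327.21142625   76.        ]
[ 485.31609344 -327.71740696   76.        ]
(array([ 485.39186076, -327.3803214 ,   76.39430061]), [np.float64(0.5908156896223521), np.float64(0.583377351488381), np.float64(0.2765152448408603)])
top cam ball [ 493.21316087 -265.99994493   72.        ] post [ 485.17000699 -328.43714078   76.        ] ear [486.27129906 -71.85805262  41.        ]
```

In the tool's units: 44.3 mm is 0.886, -9.4 mm is -0.188, -1.4 degrees / 360 = -0.0039.

```bash
cat > go.py <<'E'
import sys
from h import *
x,y,z,yaw=map(float,sys.argv[1:5])
s=manip.read_state();R=np.array(s['eef_rot']);a=np.degrees(np.arctan2(-R[0,1],R[1,1]))
print('clock',round(s['clock'],2),'ee',np.round(s['ee_pos'],1),'yaw',round(a,2),'tool d',np.round(tool(s,np.array([x,y,z])-s['ee_pos']),1),'turn',round(a-yaw,2),'F',np.round(s['wrist_force'],1),'grip',round(s['grip_width'],1))
E
python3 shift.py '{"deltas": [[-0.188,0.886,0,-0.0039,88],[-0.188,0.886,0,0,88],[-0.188,0.886,0,0,88],[-0.188,0.886,0,0,88],[-0.188,0.886,0,0,88],[-0.188,0.886,0,0,88],[0,0,0,0,88],[0,0,0,0,88]]}' >/dev/null; python3 go.py 467.2 -10 79 16.5
```

```text
clock 4.9 ee [460.4  -9.5 179.4] yaw 16.84 tool d [ -6.2  -2.3 100.5] turn 0.34 F [-0.6 -0.1 -0.2] grip 88.0
```

In the tool's units: 40 mm is 0.8, -6.2 mm is -0.124.

```bash
python3 shift.py '{"deltas": [[-0.124,-0.046,0.8,0,88],[0,0,0,0,88],[0,0,0,0,88]]}' >/dev/null; python3 go.py 467.2 -10 79 16.5;python3 - <<'E'
from h import *
im,c,s=snap("w6")
hsv=cv2.cvtColor(im,cv2.COLOR_RGB2HSV)
m=((hsv[...,1]<45)&(hsv[...,2]>120)).astype(np.uint8)
n,l,st,ce=cv2.connectedComponentsWithStats(m)
print([(st[k].tolist(),np.round(ce[k])) for k in range(1,n) if st[k,4]>150])
cv2.imwrite("pics/w6b.png",im[60:340,90:430,::-1].repeat(2,0).repeat(2,1))
E
```

```text
clock 5.2 ee [466.7 -11.6 139.1] yaw 16.6 tool d [-1.   1.4 60.1] turn 0.1 F [-0.7  0.2  0.3] grip 88.2
[([0, 102, 70, 79, 3446], array([ 34., 136.])), ([169, 151, 172, 123, 9124], array([259., 202.])), ([84, 272, 337, 15, 1569], array([257., 280.])), ([85, 279, 341, 15, 1513], array([258., 287.]))]
```

View pics/w6b.png

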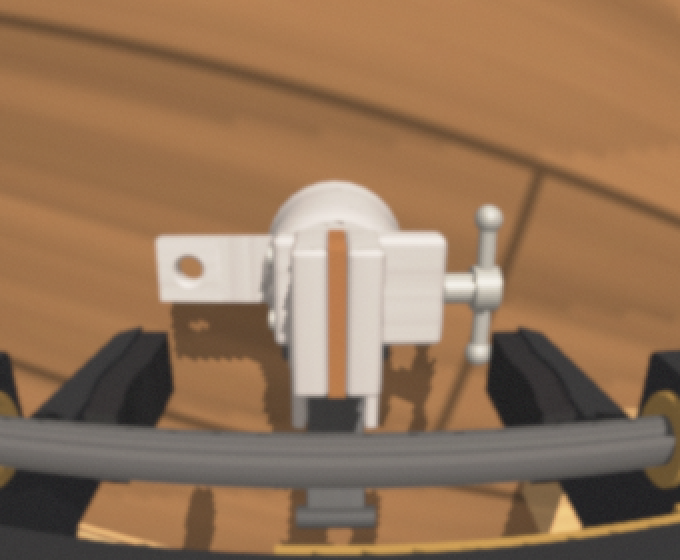

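The jaws are vertical in this crop (orientation good), with the stripe from (337,232) to (337,396).

```bash
python3 - <<'E'
from meas import *
im,c=load('w6')
a=plane(c,258.5,176,106,True);b=plane(c,258.5,258,106,True);print(a,b,(a+b)/2)
a=plane(c,90+293/2,216,106,True);b=plane(c,90+383/2,216,106,True);print((a+b)/2,np.linalg.norm(a-b))
p=hole(im,90+189/2,60+266/2);print(p,plane(c,*p[0],41,True))
E
```

```text
[438.78301974 -18.59708918 106.        ] [493.53623238  -1.91460367 106.        ] [466.15962606 -10.25584643 106.        ]
[463.9862806  -10.58035834 106.        ] 29.062050645440127
(array([184.43333333, 192.90833333]), np.int32(120)) [485.70507691 -70.92664185  41.        ]
```

In the tool's units: 20 mm is 0.4, 1.4 mm is 0.028, -0.3 degrees / 360 = -0.0008.

```bash
python3 shift.py '{"deltas": [[-0.006,0.028,0.4,-0.0008,88],[0,0,0.4,0,88],[0,0,0.3,0,88],[0,0,0.1,0,88],[0,0,0,0,88]]}' 50|head -5;python3 go.py 466.5 -10.2 79 16.9
```

```text
clock: 5.75
ee_pos: [466.7, -9.7, 79.4]
eef_rot: [[-0.957, -0.292, 0.001], [-0.292, 0.957, -0.0], [-0.0, -0.0, -1.0]]
wrist_force: [-0.2, -0.6, -0.4]
grip_width: 88.3
clock 5.75 ee [466.7  -9.7  79.4] yaw 16.95 tool d [ 0.3 -0.4  0.4] turn 0.05 F [-0.2 -0.6 -0.4] grip 88.3
```

Close and lift.

In the tool's units: -40 mm is -0.8, -20 mm is -0.4.

```bash
python3 shift.py '{"deltas": [[0,0,0,0,20],[0,0,0,0,20],[0,0,0,0,20],[0,0,0,0,20],[0,0,0,0,20],[0,0,0,0,20]]}' 55|tail -3;python3 shift.py '{"deltas": [[0,0,-0.1,0,20],[0,0,-0.4,0,20],[0,0,-0.8,0,20],[0,0,-0.8,0,20],[0,0,-0.3,0,20],[0,0,0,0,20],[0,0,0,0,20]]}'; python3 go.py 494.9 -264.7 190 -8.4
```

```text
wrist_force: [-0.0, -0.1, 0.4]
grip_width: 41.8
gripper_force: 0.0
clock: 7.05
ee_pos: [465.3, -9.0, 197.3]
eef_rot: [[-0.956, -0.292, -0.003], [-0.292, 0.956, 0.001], [0.003, 0.002, -1.0]]
wrist_force: [-0.9, 0.1, -9.8]
grip_width: 29.4
gripper_force: 55.0
clock 7.05 ee [465.3  -9.  197.3] yaw 16.98 tool d [  46.3 -253.2    7. ] turn 25.38 F [-0.9  0.1 -9.8] grip 29.4
```

The fingers were still closing as the lift began, so I check where the vise sits in the hand.

```bash
python3 - <<'E'
from h import *
im,c,s=snap("w7")
cv2.imwrite("pics/w7b.png",im[60:340,90:430,::-1].repeat(2,0).repeat(2,1))
E
```

```text
(no output)
```

View pics/w7b.png

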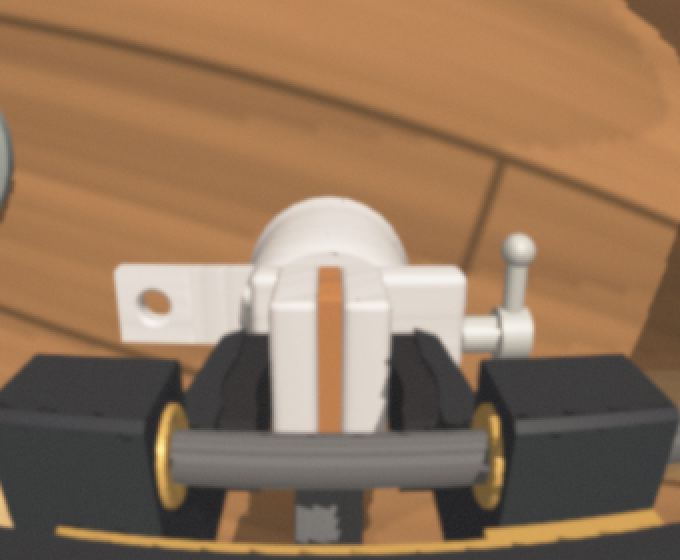

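Crop: the ear hole is at (154,306) and the jaw tops span x 272–390 near row 310. The vise looks upright and square in the hand.

```bash
python3 - <<'E'
from meas import *
d=np.load('pics/w7.npz');im,c=load('w7');ee,R=d['ee'],d['rot']
p,a=hole(im,167,213);print(p,a)
def t(u,v):
    o,q=ray(c,u,v,True);return R.T@(o-ee),R.T@q
o,q=t(*p)
for y in(-63,-64,-65):
    k=(y-o[1])/q[1];print('ear tool',np.round(o+k*q,1))
for z in range(-36,-12,3):
    (o1,q1),(o2,q2)=t(90+272/2,215),t(90+390/2,215)
    A=o1+q1*(z-o1[2])/q1[2];B=o2+q2*(z-o2[2])/q2[2];print(z,'jaw width',round(abs(A[1]-B[1]),1),'ear xy',np.round((o+q*(z+65-o[2])/q[2])[:2],1))
E
```

```text
[167.03649635 210.37226277] 137
ear tool [  1. -63.  46.]
ear tool [ -0.1 -64.   49.1]
ear tool [ -1.3 -65.   52.2]
-36 jaw width 23.4 ear xy [  7.1 -57.5]
-33 jaw width 24.1 ear xy [  6.  -58.5]
-30 jaw width 24.7 ear xy [  4.9 -59.5]
-27 jaw width 25.3 ear xy [  3.9 -60.4]
-24 jaw width 26.0 ear xy [  2.8 -61.4]
-21 jaw width 26.6 ear xy [  1.7 -62.4]
-18 jaw width 27.2 ear xy [  0.6 -63.3]
-15 jaw width 27.9 ear xy [ -0.5 -64.3]
```

The ear is about 49 mm below the TCP, so the rim is about 90 below. That overlaps only 16 mm of the jaws, so I set it down and grip again lower.

In the tool's units: 40 mm is 0.8, 35 mm is 0.7.

```bash
python3 shift.py '{"deltas": [[0,0,0.8,0,20],[0,0,0.7,0,20],[0,0,0.36,0,20],[0,0,0.12,0,20],[0,0,0.04,0,20],[0,0,0.04,0,20],[0,0,0,0,20]]}'|sed -n '2p;4p';python3 shift.py '{"deltas": [[0,0,0.02,0,20],[0,0,0.02,0,20],[0,0,0.02,0,20],[0,0,0.02,0,20],[0,0,0,0,20]]}'|sed -n '2p;4p'
```

```text
ee_pos: [466.6, -9.4, 96.2]
wrist_force: [-0.1, 0.1, -8.0]
ee_pos: [466.6, -9.5, 92.9]
wrist_force: [-3.4, -0.2, 4.0]
```

In the tool's units: 5 mm is 0.1, 3.5 mm is 0.07.

```bash
python3 shift.py '{"deltas": [[0,0,0,0,60],[0,0,0,0,60],[0,0,0,0,60],[0,0,0,0,60],[0,0,0.1,0,60],[0,0,0.1,0,60],[0,0,0.07,0,60],[0,0,0,0,60]]}'|sed -n '1,2p;4,5p';python3 go.py 466.5 -9.7 79 17
```

```text
clock: 9.1
ee_pos: [466.0, -9.2, 77.6]
wrist_force: [0.8, -0.1, 0.1]
grip_width: 59.9
clock 9.1 ee [466.   -9.2  77.6] yaw 16.98 tool d [-0.3 -0.6 -1.4] turn -0.02 F [ 0.8 -0.1  0.1] grip 59.9
```

In the tool's units: -1.2 mm is -0.024.

```bash
python3 shift.py '{"deltas": [[0,0,-0.024,0,20],[0,0,0,0,20],[0,0,0,0,20],[0,0,0,0,20],[0,0,0,0,20],[0,0,0,0,20],[0,0,0,0,20],[0,0,0,0,20]]}' 55|tail -3;python3 go.py 466.5 -10.2 79 17
```

```text
wrist_force: [0.6, -1.2, 1.6]
grip_width: 29.8
gripper_force: 55.0
clock 9.9 ee [466.5  -9.5  79.6] yaw 16.98 tool d [ 0.2 -0.7  0.6] turn -0.02 F [ 0.6 -1.2  1.6] grip 29.8
```

In the tool's units: -40 mm is -0.8, -25 mm is -0.5, 8.46 degrees / 360 = 0.0235.

```bash
python3 shift.py '{"deltas": [[0,0,-0.2,0,20],[0,0,-0.5,0,20],[0,0,-0.8,0,20],[0,0,-0.8,0,20],[0,0,-0.1,0.0235,20],[0,0,0,0.0235,20],[0,0,0,0.0235,20],[0,0,0,0,20]]}'|sed -n '2p;4,6p';python3 go.py 494.9 -264.7 200 -8.4
```

```text
ee_pos: [465.2, -8.8, 198.9]
wrist_force: [0.3, -0.0, -9.9]
grip_width: 29.2
gripper_force: 55.0
clock 10.7 ee [465.2  -8.8 198.9] yaw -8.47 tool d [ -67.  -248.7   -1.5] turn -0.07 F [ 0.3 -0.  -9.9] grip 29.2
```

```bash
python3 - <<'E'
from meas import *
im,c,s=snap("w8");R=np.array(s['eef_rot']);ee=np.array(s['ee_pos'])
g=cv2.cvtColor(im,cv2.COLOR_RGB2HSV)
# ear hole: wood-coloured or dark blob enclosed in white region at left
m=((g[...,1]<45)&(g[...,2]>110)).astype(np.uint8)
cn,h=cv2.findContours(m,cv2.RETR_CCOMP,cv2.CHAIN_APPROX_NONE)
for k,q in enumerate(cn):
    if h[0][k][3]>=0 and 30<cv2.contourArea(q)<400:
        M=cv2.moments(q);u,v=M['m10']/M['m00'],M['m01']/M['m00']
        o,d=ray(c,u,v,True);o=R.T@(o-ee);d=R.T@d
        print(round(u,1),round(v,1),cv2.contourArea(q),'z+38.6:',np.round(o+d*(38.6-o[2])/d[2],1))
E
```

```text
89.6 201.8 59.0 z+38.6: [   8.4 -121.7   38.6]
55.0 200.2 31.0 z+38.6: [   9.1 -155.5   38.6]
163.1 217.0 173.0 z+38.6: [ -1.8 -63.9  38.6]
```

In the tool's units: -31 mm is -0.62, -8.2 mm is -0.164.

```bash
python3 shift.py '{"deltas": [[-0.164,-0.62,0,0,20],[-0.164,-0.62,0,0,20],[-0.164,-0.62,0,0,20],[-0.164,-0.62,0,0,20],[-0.164,-0.62,0,0,20],[-0.164,-0.62,0,0,20],[-0.164,-0.62,0,0,20],[-0.164,-0.62,0,0,20]]}' >/dev/null; python3 shift.py '{"deltas": [[0,0,0,0,20],[0,0,0,0,20],[0,0,0,0,20]]}' >/dev/null;python3 go.py 493.7 -264.5 172 -8.4; python3 - <<'E'
from h import *
s,t=[eyes.read_camera(n)for n in("scene","top")]
a=cv2.resize(s[90:200,190:310],(600,550),interpolation=2)
b=cv2.resize(t[185:275,300:400],(200,180),interpolation=2);b=cv2.copyMakeBorder(b,0,370,0,0,0)
cv2.imwrite('pics/x1.png',np.hstack([a,b])[...,::-1])
E
```

```text
clock 11.85 ee [ 494.7 -263.2  199.1] yaw -8.26 tool d [ 0.7 -1.5 27. ] turn 0.14 F [-0.4  0.3 -9. ] grip 29.2
```

View pics/x1.png

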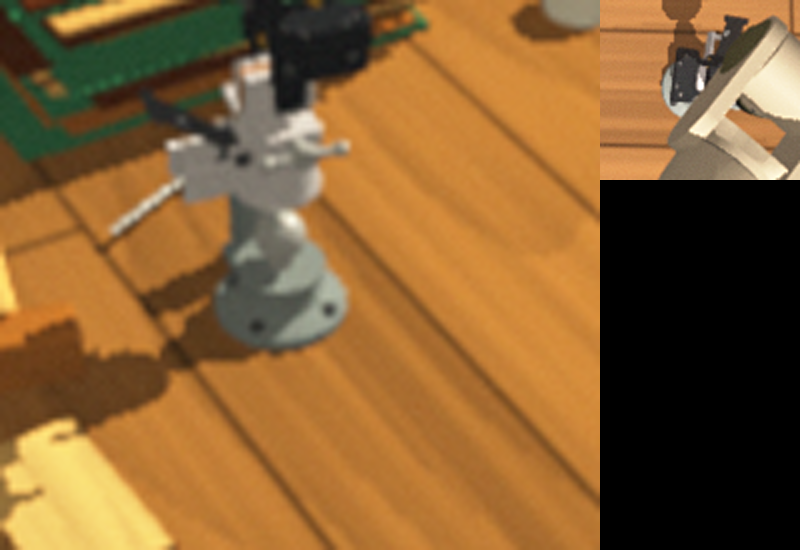

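Scene crop: the vise hangs upright, lever raised, with its rim just above the ball at about (285,215). I lower it.

In the tool's units: 10 mm is 0.2, 4 mm is 0.08.

```bash
python3 shift.py '{"deltas": [[0.014,-0.03,0.2,0,20],[0,0,0.2,0,20],[0,0,0.08,0,20],[0,0,0.04,0,20],[0,0,0.04,0,20],[0,0,0,0,20]]}'|sed -n '2p;4p'; python3 go.py 493.7 -264.5 172 -8.4;python3 shift.py '{"deltas": [[0,0,0.04,0,20],[0,0,0.04,0,20],[0,0,0,0,20]]}'|sed -n '2p;4p';python3 go.py 493.7 -264.5 172 -8.4
```

```text
ee_pos: [494.1, -265.6, 171.3]
wrist_force: [0.1, 0.7, -8.3]
clock 12.55 ee [ 494.1 -265.6  171.3] yaw -8.4 tool d [ 0.5  1.1 -0.7] turn -0.0 F [ 0.1  0.7 -8.3] grip 29.4
ee_pos: [494.0, -265.5, 167.2]
wrist_force: [0.0, -0.2, -9.6]
clock 12.85 ee [ 494.  -265.5  167.2] yaw -8.4 tool d [ 0.4  1.  -4.8] turn -0.0 F [ 0.  -0.2 -9.6] grip 29.2
```

In the tool's units: 2 mm is 0.04, 1 mm is 0.02.

```bash
python3 shift.py '{"deltas": [[0.006,0.016,0.02,0,20],[0,0,0.04,0,20],[0,0,0.04,0,20],[0,0,0,0,20]]}'|sed -n '2p;4p';python3 shift.py '{"deltas": [[0,0,0.04,0,20],[0,0,0.04,0,20],[0,0,0.04,0,20],[0,0,0,0,20]]}'|sed -n '2p;4p';python3 shift.py '{"deltas": [[0,0,0.04,0,20],[0,0,0.04,0,20],[0,0,0.04,0,20],[0,0,0,0,20]]}'|sed -n '2p;4p'
```

```text
ee_pos: [493.8, -264.7, 162.1]
wrist_force: [-0.2, 0.9, -9.8]
ee_pos: [493.8, -264.7, 156.1]
wrist_force: [0.2, -0.1, -8.4]
ee_pos: [493.7, -264.5, 150.0]
wrist_force: [-0.4, 2.1, -9.8]
```

In the tool's units: 2 mm is 0.04.

```bash
python3 shift.py '{"deltas": [[0,0,0.04,0,20],[0,0,0.04,0,20],[0,0,0.04,0,20],[0,0,0,0,20]]}'|sed -n '2p;4p';python3 shift.py '{"deltas": [[0,0,0.04,0,20],[0,0,0.04,0,20],[0,0,0.04,0,20],[0,0,0,0,20]]}'|sed -n '2p;4p'
```

```text
ee_pos: [493.7, -264.6, 144.0]
wrist_force: [-0.6, 1.8, -11.1]
ee_pos: [493.7, -264.6, 138.0]
wrist_force: [-0.9, 3.1, -10.7]
```

In the tool's units: 2 mm is 0.04, 0.5 mm is 0.01.

```bash
python3 shift.py '{"deltas": [[0,0.01,0.04,0,20],[0,0,0.04,0,20],[0,0,0.04,0,20],[0,0,0,0,20]]}'|sed -n '2p;4p';python3 shift.py '{"deltas": [[0,0,0.04,0,20],[0,0,0.04,0,20],[0,0,0.02,0,20],[0,0,0,0,20]]}'|sed -n '2p;4p';python3 shift.py '{"deltas": [[0,0,0.02,0,20],[0,0,0.02,0,20],[0,0,0,0,20]]}'|sed -n '2p;4p'
```

```text
ee_pos: [493.9, -264.4, 132.1]
wrist_force: [-1.0, 1.6, -10.7]
ee_pos: [493.9, -264.3, 127.2]
wrist_force: [-0.5, 2.1, -10.3]
ee_pos: [494.0, -264.3, 125.4]
wrist_force: [-1.5, 1.5, -9.5]
```

In the tool's units: 0.7 mm is 0.014.

```bash
python3 shift.py '{"deltas": [[0,0,0.014,0,20],[0,0,0,0,20]]}'|sed -n '2p;4p';python3 shift.py '{"deltas": [[0,0,0.014,0,20],[0,0,0,0,20]]}'|sed -n '2p;4p'; python3 shift.py '{"deltas": [[0,0,0.014,0,20],[0,0,0,0,20]]}'|sed -n '2p;4p'
```

```text
ee_pos: [493.9, -264.3, 124.8]
wrist_force: [-1.2, 2.2, -8.1]
ee_pos: [494.0, -264.3, 124.7]
wrist_force: [-3.6, 2.0, -0.1]
ee_pos: [494.0, -264.4, 124.7]
wrist_force: [-5.5, 3.3, 6.3]
```

Seated (rim at z about 45, weight transferred). Release and rise.

The manual's scale: shifts go in shares of 50 mm and turns go in shares of 2 pi rad. Converting my numbers, -29 mm is -0.58, -28 mm is -0.56.

```bash
python3 shift.py '{"deltas": [[0,0,0,0,60],[0,0,0,0,60],[0,0,0,0,60],[0,0,0,0,60],[0,0,0,0,60]]}'|sed -n '2p;4,5p'; python3 shift.py '{"deltas": [[0,0,-0.1,0,60],[0,0,-0.4,0,60],[0,0,-0.5,0,60],[0,0,-0.5,0,0],[-0.56,0,0,0,0],[-0.56,0,0,0,0],[-0.58,0,0,0,0],[0,0,0,0,0]]}' 20|sed -n '1,5p';python3 go.py 577.8 -277 150 -8.4; python3 - <<'E'
from meas import *
im,c,s=snap("w9");sc=eyes.read_camera("scene")
a=cv2.resize(sc[90:200,190:310],(400,366),interpolation=2);b=cv2.resize(im,(400,300));b=cv2.copyMakeBorder(b,0,66,0,0,0)
cv2.imwrite('pics/x2.png',np.hstack([a,b])[...,::-1])
E
```

```text
ee_pos: [494.1, -264.4, 123.4]
wrist_force: [0.3, 0.8, -0.3]
grip_width: 60.2
clock: 17.85
ee_pos: [580.2, -276.8, 197.9]
eef_rot: [[-0.989, 0.145, 0.001], [0.145, 0.989, -0.0], [-0.001, -0.0, -1.0]]
wrist_force: [-0.7, 0.1, 0.3]
grip_width: 22.2
clock 17.85 ee [ 580.2 -276.8  197.9] yaw -8.34 tool d [ 2.4 -0.5 47.9] turn 0.06 F [-0.7  0.1  0.3] grip 22.2
```

View pics/x2.png

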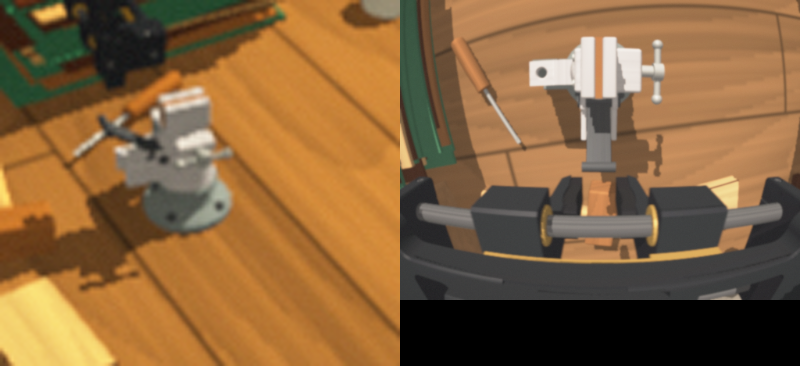

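That was my last picture. It shows the vise seated upright with the lever raised, its rolled end at about (598,167) and the ear hole at (541,71). From here I go by numbers only.

In the tool's units: 20 mm is 0.4, 15 mm is 0.3.

```bash
python3 - <<'E'
from meas import *
im,c=load('w9')
for z in(135,142,148): print(z,plane(c,253.4,213.8,z,True), plane(c,253.4,208,z,True))
p,a=hole(im,180.5,90.9);print(p,a,plane(c,*p,86,True))
E
python3 shift.py '{"deltas": [[0.048,-0.01,0.4,0,0],[0,0,0.3,0,0],[0,0,0.1,0,0],[0,0,0,0,0],[0,0,0,0,0]]}'|sed -n '2p;4,5p'
```

```text
135 [ 587.68637558 -279.8043306   135.        ] [ 583.1243408  -279.13721361  135.        ]
142 [ 585.11285826 -279.39882776  142.        ] [ 580.70356535 -278.75404656  142.        ]
148 [ 582.90698627 -279.05125389  148.        ] [ 578.62861497 -278.42561767  148.        ]
[181.03278689  92.23770492] 122 [ 486.44448319 -328.9527039    86.        ]
ee_pos: [575.6, -277.1, 159.4]
wrist_force: [0.1, -0.6, -0.4]
grip_width: 0.2
```

In the tool's units: 5 mm is 0.1, 4 mm is 0.08.

```bash
python3 shift.py '{"deltas": [[-0.02,0,0.1,0,0],[0,0,0.08,0,0],[0,0,0.08,0,0],[0,0,0,0,0]]}'|sed -n '2p;4p';python3 shift.py '{"deltas": [[-0.02,0,0.06,0,0],[-0.02,0,0.06,0,0],[-0.02,0,0.06,0,0],[0,0,0,0,0]]}'|sed -n '2p;4p'; python3 shift.py '{"deltas": [[-0.02,0,0.06,0,0],[-0.02,0,0.06,0,0],[-0.02,0,0.06,0,0],[0,0,0,0,0]]}'|sed -n '2p;4p'
```

```text
ee_pos: [576.4, -276.8, 144.6]
wrist_force: [-0.8, -0.3, -0.2]
ee_pos: [579.6, -277.5, 136.1]
wrist_force: [1.2, 0.4, 2.3]
ee_pos: [582.2, -277.7, 126.5]
wrist_force: [-0.0, 0.2, 0.4]
```

In the tool's units: 3 mm is 0.06, -1 mm is -0.02.

```bash
python3 shift.py '{"deltas": [[-0.02,0,0.06,0,0],[-0.02,0,0.06,0,0],[-0.02,0,0.06,0,0],[-0.02,0,0.06,0,0],[0,0,0,0,0]]}'|sed -n '2p;4p';python3 shift.py '{"deltas": [[-0.02,0,0.06,0,0],[-0.01,0,0.06,0,0],[-0.01,0,0.06,0,0],[0,0,0,0,0]]}'|sed -n '2p;4p'; python3 shift.py '{"deltas": [[-0.01,0,0.06,0,0],[0,0,0.04,0,0],[0,0,0.04,0,0],[0,0,0,0,0]]}'|sed -n '2p;4p'
```

```text
ee_pos: [586.4, -278.4, 114.7]
wrist_force: [0.2, -0.3, 1.4]
ee_pos: [588.4, -278.7, 105.8]
wrist_force: [0.0, -0.1, -0.0]
ee_pos: [588.9, -278.8, 99.0]
wrist_force: [0.1, -0.2, 1.8]
```

```bash
for i in 1; do :; done; python3 shift.py '{"deltas": [[0,0,0.03,0,0],[0,0,0.03,0,0],[0,0,0,0,0]]}'|sed -n '2p;4p';python3 shift.py '{"deltas": [[0,0,0.02,0,0],[0,0,0,0,0]]}'|sed -n '2p;4p'; python3 shift.py '{"deltas": [[0,0,0.02,0,0],[0,0,0,0,0]]}'|sed -n '2p;4p'
```

```text
ee_pos: [588.8, -278.8, 96.1]
wrist_force: [-0.4, 0.4, -0.1]
ee_pos: [588.9, -278.8, 95.2]
wrist_force: [-0.4, 1.0, 2.2]
ee_pos: [589.0, -278.9, 94.3]
wrist_force: [-0.2, 0.0, 2.0]
```

In the tool's units: 0.7 mm is 0.014.

```bash
python3 shift.py '{"deltas": [[0,0,0.014,0,0],[0,0,0,0,0]]}'|sed -n '2p;4p';python3 shift.py '{"deltas": [[0,0,0.014,0,0],[0,0,0,0,0]]}'|sed -n '2p;4p'; python3 shift.py '{"deltas": [[0,0,0.014,0,0],[0,0,0,0,0]]}'|sed -n '2p;4p'
```

```text
ee_pos: [589.2, -278.9, 93.9]
wrist_force: [0.6, -0.1, 3.7]
ee_pos: [589.4, -278.9, 93.6]
wrist_force: [0.9, 0.1, 6.4]
ee_pos: [589.6, -279.0, 93.3]
wrist_force: [-0.1, 0.3, 7.2]
```

In the tool's units: 1 mm is 0.02.

```bash
python3 shift.py '{"deltas": [[0,0,0.02,0,0],[0,0,0,0,0]]}'|sed -n '2p;4p';python3 shift.py '{"deltas": [[0,0,0.02,0,0],[0,0,0,0,0]]}'|sed -n '2p;4p'; python3 shift.py '{"deltas": [[0,0,0.02,0,0],[0,0,0,0,0],[0,0,0,0,0]]}'|sed -n '2p;4p'
```

```text
ee_pos: [589.8, -279.1, 92.9]
wrist_force: [0.7, 0.9, 10.3]
ee_pos: [590.0, -279.2, 92.4]
wrist_force: [-1.1, 2.5, 13.1]
ee_pos: [590.1, -279.3, 92.1]
wrist_force: [0.1, 3.1, 16.2]
```

The force stop is reached. Back off, check the lever end and ear from the wrist camera, and locate the pin roughly.

In the tool's units: -45 mm is -0.9, -40 mm is -0.8.

```bash
python3 shift.py '{"deltas": [[0,0,-0.08,0,0],[0,0,-0.4,0,0],[0,0,-0.8,0,20],[0,0,-0.9,0,30],[0,0,0,0,30],[0,0,0,0,30]]}'|sed -n '2p;4p'; python3 - <<'E'
from meas import *
im,c,s=snap("w10");R=c['R'];
def proj(P):
    q=np.array(R)@np.array(P)+c['t'];th=np.arctan2(np.hypot(*q[:2]),q[2]);return q[:2]/np.hypot(*q[:2])*th*297.3+[254.5,190.5]
O=np.array([494.9,-264.7]);X=np.array([.989,-.146]);Y=np.array([.146,.989])
g=cv2.cvtColor(im,cv2.COLOR_RGB2HSV)
for th in(0,.1,.2): 
    P=O+X*(33+79*np.cos(th));print(th,'expected tip px',proj([*P,45+46+79*np.sin(th)]))
for xx in range(74,125,3):
    P=O+X*xx;u,v=np.round(proj([*P,94])).astype(int);print(xx,(u,v),g[v,u])
e=proj([486.4,-329,86]);p,a=hole(im,*e);print('ear',p,a,plane(c,*p,86,True))
t=eyes.get_calibration('top');print('pin',plane(t,197.6,211.5,80))
E
python3 go.py 530 218 200 -8.4
```

```text
ee_pos: [588.9, -278.8, 198.4]
wrist_force: [0.2, 0.3, -1.1]
0 expected tip px [255.94173863 205.99765156]
0.1 expected tip px [255.97628746 208.48731596]
0.2 expected tip px [256.0152283  210.22592743]
74 (np.int64(256), np.int64(165)) [15  8 68]
77 (np.int64(256), np.int64(169)) [ 8 11 90]
80 (np.int64(256), np.int64(172)) [10  8 96]
83 (np.int64(256), np.int64(175)) [ 12  13 100]
86 (np.int64(256), np.int64(179)) [ 20  15 103]
89 (np.int64(256), np.int64(182)) [ 12  12 105]
92 (np.int64(256), np.int64(185)) [ 20  15 104]
95 (np.int64(256), np.int64(189)) [ 15  15 105]
98 (np.int64(256), np.int64(192)) [ 12  12 104]
101 (np.int64(256), np.int64(195)) [ 18  12 104]
104 (np.int64(256), np.int64(199)) [ 18  12 109]
107 (np.int64(256), np.int64(202)) [ 17  14 126]
110 (np.int64(256), np.int64(205)) [15 15 99]
113 (np.int64(256), np.int64(208)) [14 89 95]
116 (np.int64(256), np.int64(211)) [ 13 127 135]
119 (np.int64(256), np.int64(214)) [ 14 136 180]
122 (np.int64(256), np.int64(218)) [ 14 135 198]
ear [181.98373984  82.2195122 ] 123 [ 486.37750353 -328.73095708   86.        ]
pin [537.75269592 217.35662782  80.        ]
clock 23.6 ee [ 588.5 -278.6  197.1] yaw -8.41 tool d [130.5 482.7  -2.3] turn -0.01 F [ 0.2 -0.  -0.8] grip 30.3
```

In the tool's units: 48 mm is 0.96, 16 mm is 0.32.

```bash
python3 shift.py '{"deltas": [[0.32,0.96,0,0,60],[0.32,0.96,0,0,60],[0.32,0.96,0,0,60],[0.32,0.96,0,0,60],[0.32,0.96,0,0,60],[0.32,0.96,0,0,60],[0.32,0.96,0,0,60],[0.32,0.96,0,0,60]]}'>/dev/null; python3 shift.py '{"deltas": [[0,0.96,0,0,60],[0,0.96,0,0,60],[0,0,0,0.0236,60],[0,0,0,0.0236,60],[0,0,0,0.0236,60],[0,0,0,0.0236,60],[0,0,0,0.0236,60],[0,0,0,0.0236,60]]}'>/dev/null; python3 shift.py '{"deltas": [[0,0,0,0.0236,60],[0,0,0,0.0236,60],[0,0,0,0.0056,60],[0,0,0,0,60],[0,0,0,0,60]]}'>/dev/null; python3 go.py 537.7 217.4 200 -78.6
python3 - <<'E'
from h import *
im,c,s=snap("w11");print(np.round(s['joint_pos'],1))
hsv=cv2.cvtColor(im,cv2.COLOR_RGB2HSV)
def proj(P):
    q=np.array(c['R'])@np.array(P)+c['t'];th=np.arctan2(np.hypot(*q[:2]),q[2]);return q[:2]/np.hypot(*q[:2])*th*297.3+[254.5,190.5]
e=proj([537.7,217.4,80]);print('exp',e)
m=(hsv[...,1]<60).astype(np.uint8);n,l,st,ce=cv2.connectedComponentsWithStats(m)
for k in range(1,n):
    if 60<st[k,4]<3000 and np.hypot(*(ce[k]-e))<120: print(st[k],np.round(ce[k],1),im[l==k].mean(0).round())
E
```

```text
clock 25.7 ee [532.9 209.9 197.1] yaw -78.34 tool d [ 6.4  6.2 -3. ] turn 0.26 F [ 0.3 -0.6  0.7] grip 59.8
[ 9.7 26.  74.6 -0.  79.5 -2. ]
exp [261.40708764 177.63687393]
[255 114  14  16 169] [261.5 121.8] [103.  98.  95.]
[252 163  20  23 368] [261.7 174.4] [219. 212. 199.]
```

In the tool's units: 30 mm is 0.6, 3.2 mm is 0.064, 0.25 degrees / 360 = 0.0007.

```bash
python3 shift.py '{"deltas": [[0.064,0.062,0.6,0,60],[0.064,0.062,0.6,0,60],[0,0,0,0.0007,60],[0,0,0,0,60],[0,0,0,0,60]]}'>/dev/null; python3 go.py 537.7 217.4 200 -78.6
python3 - <<'E'
from meas import *
im,c,s=snap("w12")
hsv=cv2.cvtColor(im,cv2.COLOR_RGB2HSV)
def proj(P):
    q=np.array(c['R'])@np.array(P)+c['t'];th=np.arctan2(np.hypot(*q[:2]),q[2]);return q[:2]/np.hypot(*q[:2])*th*297.3+[254.5,190.5]
e=proj([537.7,217.4,80]);print('exp',e)
m=(hsv[...,1]<60).astype(np.uint8);n,l,st,ce=cv2.connectedComponentsWithStats(m)
b=None
for k in range(1,n):
    if 60<st[k,4]<3000 and np.hypot(*(ce[k]-e))<120: print(st[k],np.round(ce[k],1),im[l==k].mean(0).round())
    if 300<st[k,4]<1500 and np.hypot(*(ce[k]-e))<15: b=st[k]
q2=(b[0]+b[2]/2-.5,b[1]+b[3]-b[2]/2-.5);c1=load('w11')[1]
r1=ray(c1,261.5,175.5,True);r2=ray(c,*q2,True);print(q2,tri([r1,r2]),plane(c1,261.5,175.5,80,True),plane(c,*q2,80,True))
E
```

```text
clock 26.25 ee [538.7 217.6 139.8] yaw -78.64 tool d [  0.   -0.9 -60.2] turn -0.04 F [ 0.3  0.2 -0.1] grip 60.3
exp [252.58331193 204.2493215 ]
[243 123  18  26 364] [251.7 135.8] [106. 102.  98.]
[241 183  25  32 622] [253.4 198.8] [211. 205. 193.]
(np.float64(253.0), np.float64(202.0)) (array([537.39400871, 219.79457287,  81.8968861 ]), [np.float64(0.15201418619167636), np.float64(0.1520141861914852)]) [537.37065727 219.3852832   80.        ] [537.66269161 219.17033158  80.        ]
```

In the tool's units: 25 mm is 0.5, 1.9 mm is 0.038.

```bash
python3 shift.py '{"deltas": [[0.038,-0.016,0.5,0,60],[0,0,0.5,0,45],[0,0,0.4,0,40],[0,0,0.2,0,40],[0,0,0.09,0,40],[0,0,0,0,40],[0,0,0,0,40]]}'>/dev/null; python3 go.py 537.5 219.3 55 -78.6; python3 shift.py '{"deltas": [[0,0,0,0,5],[0,0,0,0,5],[0,0,0,0,5],[0,0,0,0,5],[0,0,0,0,5],[0,0,0,0,5],[0,0,0,0,5]]}' 20|tail -5
```

```text
clock 27.0 ee [537.5 219.3  54.8] yaw -78.65 tool d [-0.  -0.  -0.2] turn -0.05 F [-0.8  0.1 -0.2] grip 40.4
ee_pos: [537.1, 219.3, 54.0]
eef_rot: [[-0.197, 0.98, 0.001], [0.98, 0.197, 0.0], [-0.0, 0.001, -1.0]]
wrist_force: [-0.4, 0.2, 5.2]
grip_width: 16.3
gripper_force: 20.0
```

In the tool's units: -5 mm is -0.1.

```bash
python3 shift.py '{"deltas": [[0,0,0,0,5],[0,0,-0.1,0,5],[0,0,0,0,5]]}' 25|tail -5; python3 shift.py '{"deltas": [[0,0,-0.2,0,5],[0,0,-0.4,0,5],[0,0,-0.6,0,5],[0,0,-0.8,0,5],[0,0,-0.8,0,5],[0,0,0,0,5],[0,0,0,0,5]]}'|tail -5; python3 - <<'E'
from meas import *
im,c,s=snap("w13");R=np.array(s['eef_rot']);ee=np.array(s['ee_pos'])
hsv=cv2.cvtColor(im,cv2.COLOR_RGB2HSV)
def proj(P):
    q=np.array(c['R'])@(ee+R@np.array(P))+c['t'];th=np.arctan2(np.hypot(*q[:2]),q[2]);return q[:2]/np.hypot(*q[:2])*th*297.3+[254.5,190.5]
for z in(-26,5,46): print(z,proj([0,0,z]))
m=((hsv[...,1]<60)&(hsv[...,2]>120)).astype(np.uint8);n,l,st,ce=cv2.connectedComponentsWithStats(m)
for k in range(1,n):
    if st[k,4]>40: print(st[k],np.round(ce[k],1),im[l==k].mean(0).round())
y0,x0=190,235
for v in range(150,300,6): print(v,' '.join('%3d'%im[v,u].mean() if hsv[v,u,1]<60 else ' . ' for u in range(215,300,4)))
E
```

```text
ee_pos: [537.0, 219.3, 59.0]
eef_rot: [[-0.197, 0.98, 0.0], [0.98, 0.197, 0.0], [-0.0, 0.0, -1.0]]
wrist_force: [0.4, -0.4, -1.4]
grip_width: 16.4
gripper_force: 25.0
ee_pos: [536.8, 219.2, 199.4]
eef_rot: [[-0.197, 0.98, 0.001], [0.98, 0.197, 0.0], [-0.0, 0.001, -1.0]]
wrist_force: [-0.8, 0.2, -1.1]
grip_width: 16.2
gripper_force: 25.0
-26 [253.83607504 263.25781433]
5 [253.98503264 235.56209004]
46 [254.12013544 210.69173384]
[ 326    0   72   26 1250] [356.5   9.9] [207. 197. 180.]
[248 125  13  16 113] [253.6 134. ] [128. 123. 118.]
[ 383  147   42  103 1561] [403.8 196.5] [223. 217. 206.]
[ 236  209   38   68 1763] [254.4 248.2] [148. 143. 134.]
[477 209  10  17 110] [481.2 217.7] [136. 129. 121.]
[504 224   8  19  94] [508.6 234. ] [188. 171. 152.]
[410 375  27   9 159] [424.6 380.1] [180. 168. 155.]
150  .   .   .   .   .   .   .   .   .   .   .   .   .   .   .   .   .   .   .   .   .   . 
156  .   .   .   .   .   .   .   .   .   .   .   .   .   .   .   .   .   .   .   .   .   . 
162  .   .   .   .   .   .   .   .   .   .   .   .   .   .   .   .   .   .   .   .   .   . 
168  .
[... 1317 characters left out ...]
 144 144 146 148 146 135 112  45  48  43  45  47  50  50
258  49  46  45  46  45  63 144 145 145 146 145 143 143 145 138  48  47  46  46  44  50  51
264  51  47  44  46  45  93 149 145 146 146 146 145 147 146 143  61  46  46  48  45  51  51
270  50  52  48  49  48  50 141 146 148 147 145 145 146 147 128  48  46  49  49  50  50  49
276  74  74  72  70  71  69  .  112 112 114 113 115 113 110  .   69  72  71  72  73  75  75
282  81  83  83  82  84  84  81  82  83  81  81  81  82  81  83  81  84  82  83  81  82  83
288  83  84  83  84  84  84  83  85  84  85  85  86  84  84  83  85  83  84  84  84  85  84
294  85  85  87  85  85  85  84  85  86  86  86  87  86  87  86  86  86  84  87  87  87  85
```

Pin gripped upright, tip about 46 mm below the TCP, axis offset about -3 mm in tool x. Now carry it to the ear with a turn.

In the tool's units: -45 mm is -0.9, -15 mm is -0.3, 6.6 degrees / 360 = 0.0183.

```bash
python3 shift.py '{"deltas": [[0,0,-0.3,0.0183,5],[0,0,-0.3,0.0183,5],[0,0,0,0.0183,5],[-0.9,-0.24,0,0,5],[-0.9,-0.24,0,0,5],[-0.9,-0.24,0,0,5],[-0.9,-0.24,0,0,5],[-0.9,-0.24,0,0,5]]}' >/dev/null; python3 shift.py '{"deltas": [[-0.9,-0.24,0,0,5],[-0.9,-0.24,0,0,5],[-0.9,-0.24,0,0,5],[-0.9,-0.24,0,0,5],[0,0,0,0,5],[0,0,0,0,5]]}' | tail -2; python3 go.py 486.4 -326 230 -98.4
```

```text
grip_width: 16.1
gripper_force: 25.0
clock 30.15 ee [ 369.9 -165.8  227.7] yaw -98.61 tool d [-140.9  139.2   -2.9] turn -0.21 F [ 0.6  0.5 -1.6] grip 16.1
```

In the tool's units: -35.2 mm is -0.704, 34.8 mm is 0.696.

```bash
python3 shift.py '{"deltas": [[-0.704,0.696,0,0,5],[-0.704,0.696,0,0,5],[-0.704,0.696,0,0,5],[-0.704,0.696,0,0,5],[0,0,0,0,5],[0,0,0,0,5],[0,0,0,0,5]]}' >/dev/null; python3 go.py 486.4 -326 230 -98.4; python3 - <<'E'
from meas import *
im,c,s=snap("w14");R=np.array(s['eef_rot']);ee=np.array(s['ee_pos'])
def pw(P):
    q=np.array(c['R'])@np.array(P)+c['t'];th=np.arctan2(np.hypot(*q[:2]),q[2]);return q[:2]/np.hypot(*q[:2])*th*297.3+[254.5,190.5]
e=pw([486.4,-328.8,86]);print('exp',e)
g=cv2.cvtColor(im,cv2.COLOR_RGB2GRAY);u,v=np.round(e).astype(int)
for r in range(v-14,v+22,2):print(r,' '.join('%3d'%x for x in g[r,u-20:u+21:2]))
p,a=hole(im,*e,r=10);print(p,a,plane(c,*p,86,True))
E
```

```text
clock 30.85 ee [ 487.6 -323.2  228.5] yaw -98.34 tool d [-2.9 -0.8 -1.5] turn 0.06 F [-0.5 -0.1 -0.5] grip 16.6
exp [253.62637347 183.63319154]
170 140 169 188 214 240 240 239 238 237 237 238 239 239 239 240 240 240 228 128  92  89
172 142 168 188 212 240 240 240 240 240 239 240 240 239 238 239 240 241 231 126  92  89
174 141 168 190 210 240 240 240 240 240 239 239 240 238 237 237 239 240 228 119  92  87
176 142 170 191 211 239 240 239 240 239 237 236 239 239 236 237 239 240 227 117  92  93
178 140 169 189 211 239 240 240 239 224 197 188 212 235 238 237 239 240 229 129 111 125
180 141 160 184 211 239 240 239 225 157 113 105 112 168 235 238 239 240 232 156 142 142
182 140 142 158 209 240 240 237 185 113 100 101 101 112 218 241 239 240 231 159 145 144
184 141 140 152 207 240 240 234 170 112 102 101 102 113 221 241 240 240 230 157 145 144
186 141 140 152 207 240 240 236 190 134 109 104 110 150 235 241 239 240 226 158 145 143
188 142 141 151 208 240 240 239 222 164 144 137 157 215 239 238 239 239 223 155 146 143
190 141 141 152 206 239 240 240 238 222 197 197 218 233 236 237 239 239 221 155 147 143
192 141 140 151 207 240 240 239 239 239 236 235 237 237 236 238 239 239 222 156 147 143
194 143 141 145 199 239 240 240 239 239 238 239 239 238 236 238 239 239 221 157 148 144
196 144 140 138 183 235 236 236 236 236 236 236 236 235 234 236 238 238 219 157 148 143
198 144 139 139 150 175 176 177 180 185 189 190 190 190 189 191 196 196 181 154 147 143
200 143 142 138 138 137 136 137 141 150 154 156 157 156 156 158 161 161 157 154 148 143
202 146 142 139 138 138 138 139 143 151 154 155 154 156 154 155 159 159 157 153 148 144
204 145 143 139 139 138 141 144 148 151 154 156 157 156 154 155 157 161 157 155 148 145
[253.66666667 183.66666667] 96 [ 486.44731986 -328.82667147   86.        ]
```

```bash
python3 - <<'E'
from meas import *
d=np.load('pics/w13.npz');im,c=load('w13');R,ee=d['rot'],d['ee']
def proj(P):
    q=c['R']@(ee+R@np.array(P))+c['t'];th=np.arctan2(np.hypot(*q[:2]),q[2]);return q[:2]/np.hypot(*q[:2])*th*297.3+[254.5,190.5]
hsv=cv2.cvtColor(im,cv2.COLOR_RGB2HSV).astype(int)
print([(v,im[v,254].mean().round(),hsv[v,254,1]) for v in range(200,216)])
print([(v,im[v,246].mean().round(),hsv[v,246,1]) for v in range(218,236)]);print([(v,im[v,254].mean().round()) for v in range(222,254,1)])
for x in(-4,-3,-2,-1,0):
    print(x,'tip near',proj([x+3.5,0,46.4])[1],'knob bot edge',proj([x+9,0,4.4])[1],'top edge',proj([x+9,0,-25.6])[1])
v=218;print([(u,im[v,u].mean().round(),hsv[v,u,1]) for u in range(243,266)],proj([-3,0,30]))
E
```

```text
[(200, np.float64(222.0), np.int64(70)), (201, np.float64(223.0), np.int64(69)), (202, np.float64(223.0), np.int64(69)), (203, np.float64(222.0), np.int64(70)), (204, np.float64(222.0), np.int64(70)), (205, np.float64(223.0), np.int64(69)), (206, np.float64(222.0), np.int64(71)), (207, np.float64(218.0), np.int64(76)), (208, np.float64(200.0), np.int64(81)), (209, np.float64(169.0), np.int64(48)), (210, np.float64(157.0), np.int64(25)), (211, np.float64(156.0), np.int64(22)), (212, np.float64(154.0), np.int64(22)), (213, np.float64(154.0), np.int64(22)), (214, np.float64(153.0), np.int64(22)), (215, np.float64(153.0), np.int64(22))]
[(218, np.float64(215.0), np.int64(84)), (219, np.float64(214.0), np.int64(83)), (220, np.float64(214.0), np.int64(84)), (221, np.float64(214.0), np.int64(84)), (222, np.float64(215.0), np.int64(81)), (223, np.float64(214.0), np.int64(83)), (224, np.float64(209.0), np.int64(90)), (225, np.float64(197.0), np.int64(98)), (226, np.float64(175.0), np.int64(95)), (227, np.float64(150.0), np.int64(68)), (228, np.float64(136.0), np.int64(41)), (229, np.float64(1
[... 1801 characters left out ...]
loat64(218.0), np.int64(25)), (250, np.float64(208.0), np.int64(24)), (251, np.float64(194.0), np.int64(26)), (252, np.float64(179.0), np.int64(25)), (253, np.float64(163.0), np.int64(24)), (254, np.float64(148.0), np.int64(22)), (255, np.float64(140.0), np.int64(21)), (256, np.float64(136.0), np.int64(23)), (257, np.float64(132.0), np.int64(24)), (258, np.float64(133.0), np.int64(22)), (259, np.float64(131.0), np.int64(26)), (260, np.float64(138.0), np.int64(39)), (261, np.float64(158.0), np.int64(81)), (262, np.float64(182.0), np.int64(106)), (263, np.float64(190.0), np.int64(111)), (264, np.float64(199.0), np.int64(105)), (265, np.float64(206.0), np.int64(98))] [254.06911106 223.56619027]
```

In the tool's units: 30 mm is 0.6, 25 mm is 0.5.

```bash
python3 shift.py '{"deltas": [[-0.072,-0.008,0.6,0,5],[0,0,0.6,0,5],[0,0,0.5,0,5],[0,0,0.08,0,5],[0,0,0,0,5],[0,0,0,0,5]]}'>/dev/null; python3 go.py 486.75 -326.75 136 -98.4
```

```text
clock 31.5 ee [ 487.1 -328.8  141.5] yaw -98.43 tool d [ 2.  -0.6  5.5] turn -0.03 F [-0.8  0.4  0.3] grip 16.4
```

In the tool's units: 4 mm is 0.08, 2 mm is 0.04.

```bash
python3 shift.py '{"deltas": [[0.04,-0.01,0.08,0,5],[0,0,0,0,5],[0,0,0,0,5]]}'>/dev/null; python3 go.py 486.75 -326.75 136 -98.4; python3 shift.py '{"deltas": [[0,0,0.04,0,5],[0,0,0.04,0,5],[0,0,0,0,5]]}'>/dev/null; python3 go.py 486.75 -326.75 132 -98.4; python3 shift.py '{"deltas": [[0,0,0.02,0,5],[0,0,0.02,0,5],[0,0,0,0,5]]}'>/dev/null; python3 go.py 486.75 -326.75 130 -98.4
```

```text
clock 31.8 ee [ 486.5 -326.6  136.1] yaw -98.45 tool d [-0.1  0.3  0.1] turn -0.05 F [-0.   0.5 -0.7] grip 16.6
clock 32.1 ee [ 486.3 -326.6  131.4] yaw -98.46 tool d [-0.1  0.4 -0.6] turn -0.06 F [-0.5 -1.1 -0.5] grip 16.5
clock 32.4 ee [ 486.4 -326.6  129.6] yaw -98.46 tool d [-0.1  0.4 -0.4] turn -0.06 F [ 0.4  0.4 -0.5] grip 16.4
```

```bash
python3 shift.py '{"deltas": [[0,0.006,0.03,0,5],[0,0,0.03,0,5],[0,0,0,0,5]]}'>/dev/null; python3 go.py 486.75 -326.75 126 -98.4; python3 shift.py '{"deltas": [[0,0,0.03,0,5],[0,0,0.03,0,5],[0,0,0,0,5]]}'>/dev/null; python3 go.py 486.75 -326.75 123 -98.4; python3 shift.py '{"deltas": [[0,0,0.02,0,5],[0,0,0.02,0,5],[0,0,0,0,5]]}'>/dev/null; python3 go.py 486.75 -326.75 121 -98.4
```

```text
clock 32.7 ee [ 486.7 -326.6  126.5] yaw -98.45 tool d [-0.1  0.1  0.5] turn -0.05 F [-0.4 -0.2 -0.9] grip 16.4
clock 33.0 ee [ 486.7 -326.6  123.5] yaw -98.45 tool d [-0.1  0.1  0.5] turn -0.05 F [ 0.1 -0.4 -0.4] grip 16.4
clock 33.3 ee [ 486.7 -326.7  121.6] yaw -98.45 tool d [-0.1  0.1  0.6] turn -0.05 F [-0.1 -0.1 -0.5] grip 16.2
```

In the tool's units: 1 mm is 0.02.

```bash
python3 shift.py '{"deltas": [[0,0,0.02,0,5],[0,0,0.02,0,5],[0,0,0,0,5]]}'>/dev/null; python3 go.py 486.75 -326.75 119 -98.4; python3 shift.py '{"deltas": [[0,0,0.03,0,5],[0,0,0.03,0,5],[0,0,0,0,5]]}'>/dev/null; python3 go.py 486.75 -326.75 116 -98.4; python3 shift.py '{"deltas": [[0,0,0.04,0,5],[0,0,0.04,0,5],[0,0,0,0,5]]}'>/dev/null; python3 go.py 486.75 -326.75 112 -98.4
```

```text
clock 33.6 ee [ 486.7 -326.6  119.6] yaw -98.45 tool d [-0.1  0.1  0.6] turn -0.05 F [0.4 0.  0.4] grip 16.2
clock 33.9 ee [ 486.7 -326.6  116.5] yaw -98.45 tool d [-0.1  0.1  0.5] turn -0.05 F [-0.1 -0.1  0.5] grip 16.2
clock 34.2 ee [ 486.6 -326.6  112.4] yaw -98.45 tool d [-0.1  0.1  0.4] turn -0.05 F [ 0.2  0.5 -0.6] grip 16.2
```

In the post's hole with no force. Continuing to home (TCP about 90).

In the tool's units: 3 mm is 0.06.

```bash
python3 shift.py '{"deltas": [[0,0,0.06,0,5],[0,0,0.06,0,5],[0,0,0.06,0,5],[0,0,0,0,5]]}'|sed -n '2p;4p'; python3 shift.py '{"deltas": [[0,0,0.06,0,5],[0,0,0.06,0,5],[0,0,0.04,0,5],[0,0,0,0,5]]}'|sed -n '2p;4p'; python3 shift.py '{"deltas": [[0,0,0.04,0,5],[0,0,0.02,0,5],[0,0,0.02,0,5],[0,0,0,0,5]]}'|sed -n '2p;4p'
```

```text
ee_pos: [486.6, -326.6, 103.2]
wrist_force: [0.5, -0.1, 0.1]
ee_pos: [486.6, -326.6, 95.4]
wrist_force: [0.6, 0.0, -0.1]
ee_pos: [486.7, -326.6, 91.6]
wrist_force: [-0.9, -0.3, -0.4]
```

In the tool's units: 0.8 mm is 0.016.

```bash
python3 shift.py '{"deltas": [[0,0,0.016,0,5],[0,0,0,0,5]]}'|sed -n '2p;4p'; python3 shift.py '{"deltas": [[0,0,0.016,0,5],[0,0,0,0,5]]}'|sed -n '2p;4p'; python3 shift.py '{"deltas": [[0,0,0.016,0,5],[0,0,0,0,5]]}'|sed -n '2p;4p'
```

```text
ee_pos: [486.7, -326.7, 90.9]
wrist_force: [0.0, -0.4, -0.5]
ee_pos: [486.7, -326.7, 90.1]
wrist_force: [-0.5, -0.5, 0.1]
ee_pos: [486.8, -326.9, 89.9]
wrist_force: [-0.8, 1.2, 5.5]
```

Knob on the ear at the expected height. Release, rise and check.

In the tool's units: -0.5 mm is -0.01.

```bash
python3 shift.py '{"deltas": [[0,0,-0.01,0,40],[0,0,0,0,40],[0,0,0,0,40],[0,0,0,0,40],[0,0,0,0,40],[0,0,0,0,40]]}' |tail -2; python3 shift.py '{"deltas": [[0,0,-0.1,0,40],[0,0,-0.4,0,40],[0,0,-0.8,0,40],[0,0,-0.9,0,40],[0,0,-0.6,0,40],[0,0,0,0,40],[0,0,0,0,40]]}'|tail -3; python3 - <<'E'
from meas import *
im,c,s=snap("w15");print(s['ee_pos'])
def pw(P):
    q=np.array(c['R'])@np.array(P)+c['t'];th=np.arctan2(np.hypot(*q[:2]),q[2]);return q[:2]/np.hypot(*q[:2])*th*297.3+[254.5,190.5]
g=cv2.cvtColor(im,cv2.COLOR_RGB2HSV)
for z in(86,116,120): print(z,'knob centre',pw([486.3,-328.6,z]))
e=pw([486.3,-328.6,116]);u,v=np.round(e).astype(int)
G=cv2.cvtColor(im,cv2.COLOR_RGB2GRAY)
for r in range(v-22,v+20,3):print(r,' '.join('%3d'%x for x in G[r,u-24:u+25:2]))
O=np.array([494.9,-264.7]);X=np.array([.989,-.146])
print('tip',pw([*(O+X*112),91]))
for xx in range(92,128,3):
    a,b=np.round(pw([*(O+X*xx),94])).astype(int)
    if 0<=b<384 and 0<=a<512: print(xx,a,b,g[b,a])
E
```

```text
grip_width: 40.3
gripper_force: 0.0
wrist_force: [-0.6, -1.3, 0.7]
grip_width: 40.2
gripper_force: 0.0
[ 486.62553314 -326.55490216  229.93855772]
86 knob centre [253.81578903 179.58712139]
116 knob centre [253.73782858 187.50280299]
120 knob centre [253.72618215 188.68859005]
166 142 142 140 167 188 208 238 239 238 239 239 238 239 240 240 238 229 217 202 182 119  93  88  89  91
169 143 141 141 167 189 208 239 240 240 240 239 235 229 225 209 190 163 159 160 150 110  92  89  90  93
172 145 143 141 168 192 208 239 240 240 232 191 147 125 125 127 138 152 156 160 150 108  92  90  98 133
175 144 143 142 167 191 208 238 240 231 181 148 132 127 123 122 122 134 155 160 153 125 125 129 133 145
178 146 143 142 148 162 206 239 239 218 176 187 203 212 207 187 145 127 151 158 159 150 144 145 142 145
181 145 143 140 140 147 202 239 239 221 220 221 222 220 218 219 217 184 151 159 161 150 145 145 143 145
184 144 144 143 141 147 200 238 239 228 223 222 221 220 221 219 216 214 204 230 223 157 146 145 143 143
187 144 146 142 142 148 198 237 240 230 224 223 221 221 221 220 219 219 224 239 227 158 146 14
[... 274 characters left out ...]
174 164 156 157 160 161 156 153 147 144 142 141
199 146 145 145 140 138 138 138 138 140 143 150 154 155 157 156 154 156 159 159 158 153 150 145 142 142
202 145 145 145 142 140 136 139 140 144 150 152 154 156 155 156 155 157 157 160 160 155 150 144 140 141
205 145 144 146 144 141 137 137 140 144 149 151 154 156 156 157 155 156 157 160 158 154 150 146 141 140
tip [365.51132942 118.64065636]
92 348 118 [  8   9 109]
95 351 118 [ 15   9 110]
98 353 118 [ 15  14 110]
101 356 118 [ 15  14 110]
104 359 118 [  6  11 114]
107 362 118 [ 13  14 131]
110 365 119 [ 18  12 103]
113 368 119 [ 14 125 172]
116 370 119 [ 14 134 205]
119 373 119 [ 14 136 210]
122 376 119 [ 14 134 213]
125 378 120 [ 14 138 214]
```

```bash
python3 -c "
from rig import manip, eyes, ticket
print(ticket.finish_job())"
```

```text
the job is handed in; nothing more can be done
None
```

The job is handed in at about 36 s: the vise sits on the ball mount, the latch lever is pressed to its stop, and the index pin is home with its knob on the ear, all confirmed by force and position readings (the first vise grip caught too high, so I set it down and gripped again before moving it).

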